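Fill up one plug tray and stack the emptied one

ROBOT

A 7-joint arm with a two-finger parallel gripper is mounted at the origin on a cart in front of the work surface, level with it; the furniture and walls round the work are solid. World frame = base frame: x ahead of the robot, y to its left, z up, the work surface at z = 0. Lengths are in m, angles in rad, forces in N, time in s.
With the tool pointing down it reaches from about 0.35 to 0.9 m from the base axis. Payload 8.1 kg.
Tool frame: the origin (TCP) lies midway between the tips of the shut fingers; the grasp point (between the pads) lies 19 mm behind it; z points along the fingers, x is the direction in which the jaws open and shut, and the axes are right-handed (so a half turn about z gives the same grasp; the last joint's range is limited). The gripper opens to 85 mm and grips with 20 to 120 N. Pads are 22 mm wide; open, the fingers measure 114 mm over their backs; the gripper's body (76 mm by 85 mm) begins 54 mm behind the grasp point. The pads swing forward as they close: fully open they stand 13 mm farther back than shut.
Start: joints at [1.057, 0.434, 0.025, 1.573, -0.012, 1.134, -0.075], TCP at [0.25, -0.573, 0.231] pointing down, gripper open.
Joint ranges: [-2.62, 2.62], [-0.44, 2.09], [-1.27, 1.32], [0.08, 2.57], [-1.32, 4.46], [0.12, 2], [-2.74, 2.74]. Speed limits (rad/s): [2.22, 2.22, 3.01, 3.01, 3.14, 3.14, 3.14].

INTERFACE

Orientations are given as a unit quaternion [w, x, y, z].
In Python, from rig import ctrl gives the robot as it stands. The module is installed in compiled form; this text tells all that it offers.
- The arm moves only by the tool drive_tool, never from a script. Its argument "commands" is a list of rows, each an object with "travel": the shift along the tool's x, y, z in cm, a list of three; "roll": the turn about the tool's z in rad. A call has 1 to 12 rows; each row is the pose to reach, as a shift and turn from the pose commanded when the call began, along the tool's axes at that moment; what a row does not reach only later rows make up. A row lasts 1/10 s, in which the tool goes at most 50 mm and 8.59 degrees, less where a joint would pass 70% of its speed; a pose out of reach is approached as far as the arm can. A call with a gripper value outside its range is refused whole. "jaw" is the gripper command: -1 is shut, 1 is fully open, values between are in proportion, set as the call begins (left out, the last holds). The fingers move at their own pace and stop on an object; "force" is the grip in N (left out, the last holds). Time passes only in rows, so rows that repeat a pose let the fingers close. It gives the time, the measured TCP pose, the force and the opening at its end, in the units of the state.
- ctrl.observe(): the state, without advancing time (a new reading comes with each control period).
- ctrl.grab_frame(name): name is "scene" or "side" or "wrist"; returns the picture (420x560x3 uint8, red, green, blue); there is no depth.
- ctrl.get_calibration(name): a dict with "fov_y" (degrees; the focal length in pixels is half the picture's height over the tangent of half this angle, whatever the lens; pixels are square), "cx", "cy" (the principal point, pixels), "dist_coeffs" ([k1, k2, p1, p2, k3] as OpenCV has them; the pictures are not rectified), "R" (3x3) and "t" (3): a world point X has camera coordinates R X + t. Camera axes: x right, y down, z forward; pixel columns grow to the right and rows downward; lengths in m; the calibration is good to about 2 mm. A picture is of the moment at which its call begins: read the wrist's pose just before it. get_calibration takes no time and is no camera call; for the wrist camera it gives the pose at the moment of the call.
- ctrl.finish_job(): hands the job in, once; it reports no verdict.
Trained networks look in the newest picture that a camera, given by its name, has taken for a name from the list of things; names that differ only in an ending like _2 or _b are one class to them, and where a whole thing is asked for, a point or a joint stands for the part that bears it (a point fixed in the world has none). Each returns a list of dicts, best first, with "conf" (0 to 1); they miss things now and then, are a little off and sometimes report something else, mostly with a low value. They report only what shows in the picture. A call takes as long as a camera call. They do not tell look-alikes from the thing itself.
- ctrl.recognise(camera, thing): "xyz" ([x, y, z] in m, in world coordinates, good to about 4 mm: the middle of the surface that is visible of it).
The state is a dict: "time_s": time; "joint_pos": joint angles; "dq": joint speeds; "tau": joint torques, N m; "position": TCP position; "tool_rot": TCP orientation; "ft_force": force on the tool from outside, world axes, zero at the start; "ft_torque": the same for the moment, N m; "gripper_width": finger opening in m.
Only numpy, scipy, OpenCV 4.12 (cv2) and the standard library are available. Lean on these libraries where they do the work, as an engineer would, in place of code of your own. Each camera call takes 0.05 s, during which the arm holds its last target. There are 200 camera calls.

TASK

Two of the three wooden plug trays are only part filled. Move the lone plaster plug out of its tray into the empty hole of the tray that already holds two plugs, seated upright at the bottom of the hole, then take the tray you have emptied and stack it flat and squarely on top of the tray that was empty from the start. The filled tray stays where it stands, its plugs in their holes.

Things in the scene. Friction and masses are not known exactly. Their poses are not given: they have to be found in the camera images.
- plug_lone_center (a point): The lone plug, to be moved: a white plaster pouring plug, an upright slightly tapered cylinder with rounded rims, 38 mm across at the foot, about 36 mm where it is gripped, and 38 mm high, 45 g; the point is its centre, half-way up. It starts standing in the middle hole of tray B and stands 25 mm proud of the tray's top. A larger loose plug (43 mm) on the bare bench is no part of the job.
- tray_a_center (a point): Tray A, to be filled: a loose rectangular tray of light wood 180 x 60 x 22 mm (x, y, z), with three square holes (pockets) in a row along its long (x) axis, centres 56 mm apart. Each hole is 48 x 48 mm and 13 mm deep, so its floor is 9 mm over the tray's underside. The point is the tray's centre, 11 mm above the underside; x runs along the length, z up. Two plugs like the lone one (38 mm wide, 38 mm high) stand in its middle and +x holes.
- tray_a_near (a point): The empty hole of tray A, to be filled (the end hole nearest the robot): the centre of the hole's floor, 13 mm below the tray's top; axes as tray A. A seated plug has its centre 19 mm above this point.
- tray_b_center (a point): Tray B, to be emptied and then stacked: the same kind of tray as tray A (180 x 60 x 22 mm, 180 g), with the lone plug in its middle hole and two empty holes. The point is the tray's centre, 11 mm above the underside; x along its length. It can be gripped across its 60 mm width at mid-length.
- tray_e_center (a point): Tray E, the empty tray on which tray B is stacked: the same kind of tray (180 x 60 x 22 mm), all three holes empty. The point is the tray's centre, 11 mm above the underside; x along its length. A tray stacked on it has its centre 22 mm above this point.
- plug_p_center (a point): The plug that stands in the middle hole of tray A and stays there: 38 mm wide, 38 mm high, the point at its centre.
- plug_q_center (a point): The plug that stands in the end hole of tray A farthest from the robot and stays there: 38 mm wide, 38 mm high, the point at its centre.
There are look-alikes about, which are no part of the job. Leave any black or turquoise look-alike of the part that bears plug_lone_center alone.

How it is judged:
By the outcome, as a careful person would: the job done as asked, in the order asked, and still so for the second after the job is handed in, with the robot touching nothing.
It also fails if it takes over 54 s, if anything falls off the work surface, if the arm or the gripper's body presses on something with over 40 N, if the wrist force passes 120 N, or if a joint passes its speed limit or range.

## Working session

There is one attempt and no reset: what is moved stays moved. The work goes in short steps, Python scripts to look and compute and a tool call to move; the robot and the scene stay as the last step left them, time stands still between calls to the robot, and variables do not carry over. Pictures are saved under pics/ and viewed, about 8 in all and at most 12, crops included, and the job is handed in when it is done.

Besides the shell and the picture viewer there is one more tool, called after ">>>" as a command line: name --argument value ..., lists and objects as JSON in quotes. drive_tool: Moves the arm, as the interface text tells. Its arguments: {"type":"object","properties":{"commands":{"type":"array","items":{"type":"object","properties":{"travel":{"type":"array","items":{"type":"number"}},"roll":{"type":"number"}}}},"jaw":{"type":"number"},"force":{"type":"number"}},"required":["commands"]}

```bash
mkdir -p pics
python3 - <<'E'
from rig import ctrl
import cv2,numpy as np
s=ctrl.observe(); print(s['time_s'],s['position'],s['tool_rot'],s['gripper_width'])
ims=[ctrl.grab_frame(n) for n in("scene","side")]
for n,i in zip(("scene","side"),ims):
    cv2.imwrite(f'pics/{n}0.png',i[:,:,::-1])
    c=ctrl.get_calibration(n); print(n,c['fov_y'],c['dist_coeffs'],(-c['R'].T@c['t']).round(3) if hasattr(c['R'],'T') else c)
for n in("scene","side"):
    for th in ("plug_lone_center","tray_a_center","tray_a_near"):
        print(n,th,[(np.round(d['xyz'],3).tolist(),round(d['conf'],2)) for d in ctrl.recognise(n,th)])
E
```

```text
0.0 [ 0.249324   -0.57254813  0.23049233] [-3.81934002e-04  8.36445179e-01 -5.48049985e-01 -7.28860642e-04] 0.0851916796118746
scene 44.56986795295402 [-0.12110406  0.          0.          0.          0.        ] [-0.341  0.733  0.708]
side 57.20285611750836 [-0.07442306  0.          0.          0.          0.        ] [ 0.337 -0.635  0.535]
scene plug_lone_center [([0.548, 0.304, 0.032], 0.8), ([0.464, 0.085, 0.029], 0.71), ([0.356, 0.234, 0.029], 0.68), ([0.521, 0.189, 0.039], 0.56)]
scene tray_a_center [([0.514, -0.161, 0.016], 0.91)]
scene tray_a_near [([0.514, -0.159, 0.017], 0.69), ([0.521, 0.19, 0.039], 0.2)]
side plug_lone_center [([0.37, 0.209, 0.023], 0.81), ([0.562, 0.285, 0.024], 0.68), ([0.466, 0.066, 0.028], 0.66), ([0.528, 0.174, 0.038], 0.55), ([0.565, -0.02, 0.014], 0.45)]
side tray_a_center [([0.517, -0.197, 0.014], 0.61)]
side tray_a_near [([0.511, -0.192, 0.017], 0.55), ([0.593, -0.195, 0.039], 0.52), ([0.528, 0.172, 0.038], 0.37)]
```

View pics/scene0.png

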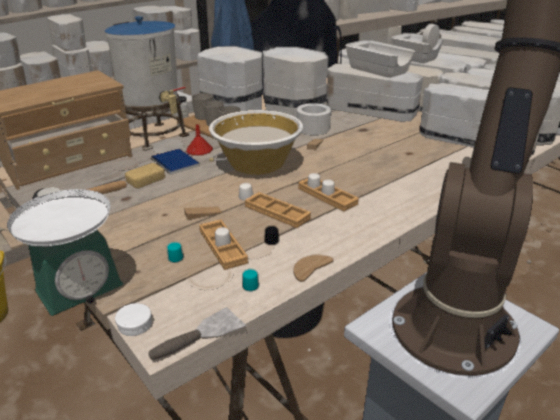

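View pics/side0.png

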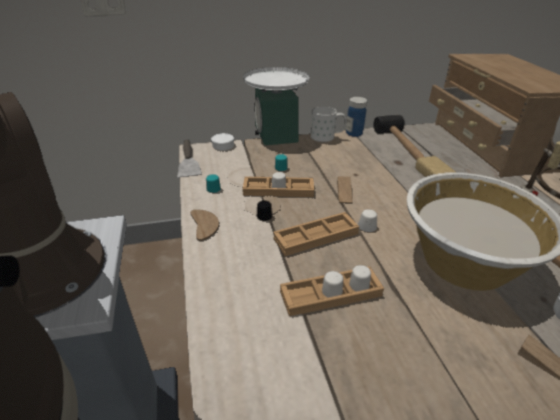

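The scene view shows tray B (lone plug) at (222,237), tray E at (277,208) and tray A at (328,190). In the side view they are at (279,187), (317,233) and (331,290). The black and turquoise plugs and the loose white one stand apart from the trays.

```bash
cat > h.py <<'E'
from rig import ctrl
import cv2,numpy as np,pickle
from scipy.spatial.transform import Rotation as Ro
def K(c):
    f=210/np.tan(np.radians(c['fov_y']/2)); return np.array([[f,0,c['cx']],[0,f,c['cy']],[0,0,1]])
def ray(c,uv):
    p=cv2.undistortPoints(np.array(uv,float).reshape(-1,1,2),K(c),np.array(c['dist_coeffs'])).reshape(-1,2)
    R=np.array(c['R']); d=np.c_[p,np.ones(len(p))]@R; o=-R.T@np.array(c['t']); return o,d
def onz(c,uv,z):
    o,d=ray(c,uv); return o+d*((z-o[2])/d[:,2])[:,None]
def proj(c,X):
    return cv2.projectPoints(np.array(X,float),np.array(c['R']),np.array(c['t'],float),K(c),np.array(c['dist_coeffs']))[0].reshape(-1,2)
def shot(name,cam='wrist',scale=1):
    c=ctrl.get_calibration(cam); im=ctrl.grab_frame(cam)
    cv2.imwrite(f'pics/{name}.png',im[:,:,::-1]); pickle.dump(c,open(f'pics/{name}.pkl','wb')); return c,im
def axes():
    s=ctrl.observe(); q=s['tool_rot']; return s,Ro.from_quat([q[1],q[2],q[3],q[0]]).as_matrix()
def travel(target):
    s,M=axes(); return (M.T@(np.array(target)-s['position'])*100).round(2)
def rollto(yaw):  # tool x heading to yaw (mod pi)
    s,M=axes(); h=np.arctan2(M[1,0],M[0,0]); d=(h-yaw+np.pi/2)%np.pi-np.pi/2; return d
E
python3 - <<'E'
from h import *
c=ctrl.get_calibration('wrist'); s,M=axes()
R=np.array(c['R']);o=-R.T@np.array(c['t'])
print(c['fov_y'],'cam in tool',M.T@(o-s['position']),'fwd in tool',M.T@R[2],'imgx in tool',M.T@R[0])
print(travel([.47,.0,.36]),rollto(np.pi/2),M.round(3))
E
```

```text
66.83759439813568 cam in tool [ 0.00047801 -0.07743429 -0.14170358] fwd in tool [-8.62701054e-04  3.01461135e-01  9.53478075e-01] imgx in tool [9.99999627e-01 2.18931654e-04 8.35573851e-04]
[-43.73 -43.09 -12.87] 0.4106792917735733 [[ 0.399 -0.917 -0.   ]
 [-0.917 -0.399  0.   ]
 [-0.     0.    -1.   ]]
```

>>> drive_tool --commands '[{"travel":[-32.2,-44.5,-4],"roll":0.41},{"travel":[-32.2,-44.5,-4],"roll":0.41},{"travel":[-32.2,-44.5,-4],"roll":0.41},{"travel":[-32.2,-44.5,-4],"roll":0.41},{"travel":[-32.2,-44.5,-4],"roll":0.41},{"travel":[-32.2,-44.5,-4],"roll":0.41},{"travel":[-32.2,-44.5,-4],"roll":0.41},{"travel":[-32.2,-44.5,-4],"roll":0.41},{"travel":[-32.2,-44.5,-4],"roll":0.41},{"travel":[-32.2,-44.5,-4],"roll":0.41},{"travel":[-32.2,-44.5,-4],"roll":0.41},{"travel":[-32.2,-44.5,-4],"roll":0.41}]'

```text
time_s: 1.6
position: [0.5321, -0.0922, 0.2719]
tool_rot: [-0.002, 0.711, -0.703, -0.0]
ft_force: [-0.4, -0.5, -0.8]
gripper_width: 0.0848
```

>>> drive_tool --commands '[{"travel":[0,0,0],"roll":0},{"travel":[0,0,0],"roll":0},{"travel":[0,0,0],"roll":0}]'

```text
time_s: 1.9
position: [0.5283, -0.1018, 0.2712]
tool_rot: [-0.0, -0.706, 0.708, -0.0]
ft_force: [-0.6, 0.2, -1.0]
gripper_width: 0.0855
```

Run:
```python
from h import *
shot('w1')
s,M=axes();print(s['position'],M.round(3).tolist(),s['time_s'])
```

```text
[ 0.52838933 -0.10170251  0.27130163] [[-0.002, -1.0, -0.0], [-1.0, 0.002, -0.001], [0.001, 0.0, -1.0]] 1.95
```

>>> drive_tool --commands '[{"travel":[-20,0,0],"roll":0},{"travel":[-20,0,0],"roll":0},{"travel":[-20,0,0],"roll":0},{"travel":[-20,0,0],"roll":0},{"travel":[-20,0,0],"roll":0},{"travel":[-20,0,0],"roll":0},{"travel":[-20,0,0],"roll":0},{"travel":[-20,0,0],"roll":0}]'

```text
time_s: 2.75
position: [0.5291, 0.0977, 0.2713]
tool_rot: [-0.0, -0.706, 0.708, -0.0]
ft_force: [-0.5, -0.1, -0.1]
gripper_width: 0.0854
```

Run:
```python
from h import *
shot('w2')
s,M=axes();print(s['position'],M.round(3).tolist(),s['time_s'])
```

```text
[0.52906695 0.09794843 0.27127797] [[-0.002, -1.0, -0.0], [-1.0, 0.002, -0.001], [0.001, 0.0, -1.0]] 2.8
```

View pics/w1.png

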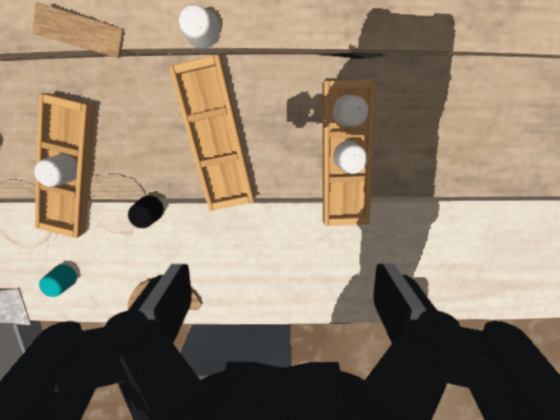

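View pics/w2.png

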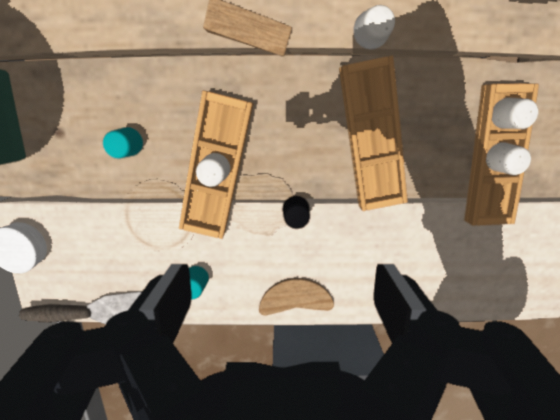

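Wrist view w1 shows A at about (347,152), E at (212,133) and B at (62,165). In w2, B is at (217,165), E at (375,133) and A at (502,153). All three trays are in both pictures, so I'll fit box silhouettes to both, with height left free.

```bash
cat > fit.py <<'E'
from h import *
from scipy.optimize import least_squares
def hull(im,seed,rad=100):
    hsv=cv2.cvtColor(im,cv2.COLOR_RGB2HSV); m=((hsv[...,1]>125)&(hsv[...,0]>5)&(hsv[...,0]<25)&(hsv[...,2]>50)).astype('uint8')
    m=cv2.morphologyEx(m,cv2.MORPH_OPEN,np.ones((3,3)))
    roi=np.zeros_like(m); cv2.circle(roi,seed,rad,1,-1); m&=roi
    m2=cv2.morphologyEx(m,cv2.MORPH_CLOSE,np.ones((13,13)))
    n,l,st,_=cv2.connectedComponentsWithStats(m2); k=1+np.argmax(st[1:,4])
    p=np.argwhere((l==k)&(m>0))[:,::-1].astype(np.int32); return cv2.convexHull(p)[:,0].astype(float)
def box(p,H=.022):
    x,y,a,zt=p; c,s=np.cos(a),np.sin(a)
    return np.array([[x+c*u-s*v,y+s*u+c*v,z] for z in(zt-H,zt) for u in(-.09,.09) for v in(-.03,.03)])
def sup(P,n=72):
    t=np.linspace(0,2*np.pi,n,endpoint=False); return (np.c_[np.cos(t),np.sin(t)]@np.asarray(P).T).max(1)
def fit(views,p0):  # views: (calib, hullpts)
    f=lambda p:np.concatenate([sup(proj(c,box(p)))-sup(h) for c,h in views])
    r=least_squares(f,p0,loss='soft_l1',x_scale=[.01,.01,.05,.01]); return r.x,np.sqrt(np.mean(r.fun**2)),np.abs(f(r.x)).max()
E
python3 - <<'E'
from fit import *
L=lambda n:(pickle.load(open(f'pics/{n}.pkl','rb')),cv2.imread(f'pics/{n}.png')[:,:,::-1].copy())
(c1,i1),(c2,i2)=L('w1'),L('w2')
S=dict(A=((347,152),(502,153)),E=((212,133),(375,133)),B=((62,165),(217,165)))
out=np.hstack([i1,i2])[:,:,::-1].copy()[:260]
for k,(a,b) in S.items():
    h1,h2=hull(i1,a),hull(i2,b)
    x0=onz(c2,[b],.02)[0]
    p,e,mx=fit([(c1,h1),(c2,h2)],[x0[0],x0[1],0.05,.022]); print(k,p.round(4),e,mx)
    for o,(c,h) in ((0,(c1,h1)),(560,(c2,h2))):
        q=(proj(c,box(p)[4:])[[0,1,3,2]]+[o,0]).astype(int); cv2.polylines(out,[q],True,(0,255,0),1)
        cv2.polylines(out,[(h+[o,0]).astype(int)],True,(255,0,255),1)
        np.set_printoptions(suppress=True)
        print('  single',fit([(c,h)],p)[0].round(4))
# plug tops: circle of white, stereo via manual centre of the top face
cv2.imwrite('pics/fit1.png',np.vstack([out[:,:560],out[:,560:]]))
E
```

```text
A [ 0.5448 -0.1877  0.041   0.0103] 1.6958815283001394 3.9481731778815288
  single [ 0.5443 -0.187   0.0343  0.0042]
  single [ 0.5435 -0.1949  0.039   0.0039]
E [ 0.5697 -0.019   0.204   0.01  ] 1.485893801829389 3.6108235516744003
  single [ 0.5699 -0.0156  0.205   0.003 ]
  single [ 0.5692 -0.0217  0.1976  0.0058]
B [ 0.5306  0.1886 -0.2573  0.0111] 1.816035953936035 3.9183031903110077
  single [ 0.5294  0.1963 -0.2537  0.004 ]
  single [ 0.5292  0.1878 -0.2512  0.0033]
```

View pics/fit1.png

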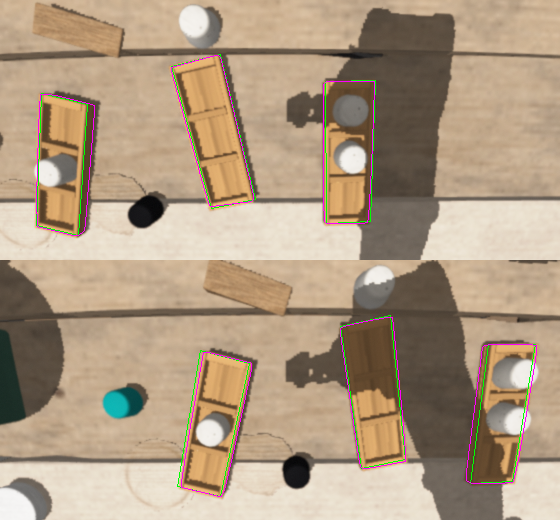

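```bash
cat >> fit.py <<'E'
def fitb(views,p0,zfix=None):
    g=lambda p:np.r_[p[:3],zfix] if zfix else p[:4]
    f=lambda p:np.concatenate([sup(proj(c,box(g(p))))-sup(h)-p[4] for c,h in views])
    r=least_squares(f,np.r_[p0,1],loss='soft_l1',f_scale=.7,x_scale=[.01,.01,.05,.01,1]); return r.x.round(4),np.sqrt(np.mean(f(r.x)**2))
E
python3 - <<'E'
from fit import *
np.set_printoptions(suppress=True)
L=lambda n:(pickle.load(open(f'pics/{n}.pkl','rb')),cv2.imread(f'pics/{n}.png')[:,:,::-1].copy())
(c1,i1),(c2,i2)=L('w1'),L('w2')
S=dict(A=((347,152),(502,153)),E=((212,133),(375,133)),B=((62,165),(217,165)))
for k,(a,b) in S.items():
    h1,h2=hull(i1,a),hull(i2,b); x0=onz(c2,[b],.02)[0]; p0=[x0[0],x0[1],.05,.022]
    print(k,'free',fitb([(c1,h1),(c2,h2)],p0),'\n  fixed',fitb([(c1,h1),(c2,h2)],p0,.022))
    for c,h in((c1,h1),(c2,h2)): print('   single fixed',fitb([(c,h)],p0,.022))
# bench height check: turquoise/black... manual plug-top centres
def tri(a,b):
    o1,d1=ray(c1,[a]);o2,d2=ray(c2,[b]);A=np.c_[d1[0],-d2[0]];t=np.linalg.lstsq(A,o2-o1,rcond=None)[0]
    return ((o1+d1[0]*t[0]+o2+d2[0]*t[1])/2).round(4),np.linalg.norm(o1+d1[0]*t[0]-o2-d2[0]*t[1]).round(4)
# top-face corners read off by eye
for n,a,b in (('E near-left',(209,210),(365,210)),('E far-right',(217,57),(389,58)),('A near-left',(324,224),(468,224)),('B far-left',(41,95),(206,92))): print(n,tri(a,b))
for th in('tray_e_center','plug_lone_center'):
  print([(np.round(d['xyz'],3).tolist(),round(d['conf'],2)) for d in ctrl.recognise('wrist',th)])
E
```

```text
A free (array([ 0.5458, -0.1839,  0.0376,  0.0195,  2.4062]), np.float64(0.5888399769029693)) 
  fixed (array([ 0.5461, -0.1828,  0.0376,  0.022 ,  2.7546]), np.float64(0.6823873716498519))
   single fixed (array([ 0.5464, -0.1833,  0.0352,  0.022 ,  2.7214]), np.float64(0.5323276098372322))
   single fixed (array([ 0.5456, -0.1823,  0.0409,  0.0221,  2.8645]), np.float64(0.6034750243387497))
E free (array([ 0.5701, -0.0185,  0.2   ,  0.0171,  1.9476]), np.float64(0.6267601913307286)) 
  fixed (array([ 0.5703, -0.0183,  0.1998,  0.0219,  2.6325]), np.float64(0.9735139915777498))
   single fixed (array([ 0.5708, -0.0197,  0.2033,  0.022 ,  3.0136]), np.float64(0.7452987233511174))
   single fixed (array([ 0.5701, -0.0171,  0.1987,  0.022 ,  2.5418]), np.float64(0.4475513199095291))
B free (array([ 0.5321,  0.1841, -0.2524,  0.0211,  2.6463]), np.float64(0.41683100633288583)) 
  fixed (array([ 0.5322,  0.1837, -0.2525,  0.0219,  2.7762]), np.float64(0.4337554393468526))
   single fixed (array([ 0.5322,  0.1836, -0.2544,  0.0236,  2.7264]), np.float64(0.3221760096049701))
   single fixed (array([ 0.5322,  0.1838, -0.2506,  0.0221,  2.8234]), np.float64(0.49450347555203356))
E near-left (array([ 0.4792, -0.0084,  0.0274]), np.float64(0.0003))
E far-right (array([ 0.6609, -0.027 ,  0.0145]), np.float64(0.0001))
A near-left (array([ 0.4527, -0.1586,  0.0092]), np.float64(0.0002))
B far-left (array([0.6229, 0.1856, 0.024 ]), np.float64(0.0003))
[([0.575, -0.017, 0.012], 0.75)]
[([0.536, 0.181, 0.045], 0.72), ([0.482, 0.082, 0.038], 0.65), ([0.378, 0.217, 0.026], 0.6), ([0.564, 0.285, 0.034], 0.56)]
```

>>> drive_tool --commands '[{"travel":[-8.6,-0.3,15],"roll":0.25},{"travel":[-8.6,-0.3,15],"roll":0.25},{"travel":[-8.6,-0.3,15],"roll":0.25},{"travel":[-8.6,-0.3,15],"roll":0.25},{"travel":[-8.6,-0.3,15],"roll":0.25},{"travel":[-8.6,-0.3,15],"roll":0.25},{"travel":[-8.6,-0.3,15],"roll":0.25}]'

```text
time_s: 3.6
position: [0.5331, 0.1848, 0.123]
tool_rot: [0.001, -0.613, 0.79, -0.001]
ft_force: [0.2, -0.6, 0.4]
gripper_width: 0.0854
```

Run:
```python
from h import *
c,im=shot('w3'); s,M=axes(); print(s['position'],s['time_s'],rollto(-.2525+np.pi/2),travel([.5322,.1838,.026]))
px=proj(c,[[.5322,.1838,.047]])[0]
hsv=cv2.cvtColor(im,cv2.COLOR_RGB2HSV); m=((hsv[...,1]<60)&(hsv[...,2]>110)).astype('uint8')
n,l,st,ce=cv2.connectedComponentsWithStats(m)
print(px,[(st[i].tolist(),ce[i].round(1).tolist()) for i in range(1,n) if st[i,4]>800])
```

```text
[0.53312646 0.18487891 0.12303972] 3.65 0.001282808023012283 [0.14 0.09 9.7 ]
[283.82429028 218.82881663] [([262, 183, 45, 55, 2029], [284.3, 210.7]), ([173, 200, 387, 180, 34152], [386.4, 294.3]), ([0, 285, 145, 94, 4193], [61.7, 318.5]), ([81, 383, 51, 37, 1294], [107.1, 404.5])]
```

View pics/w3.png

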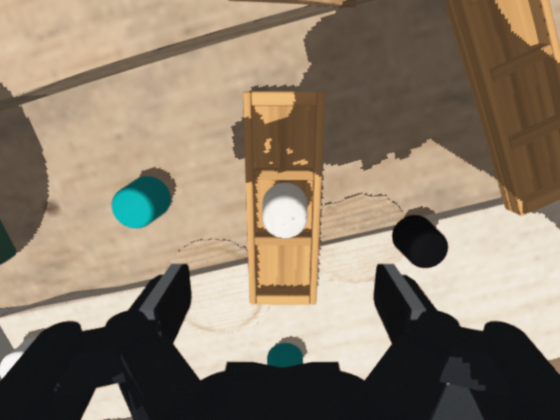

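w3 shows tray B squarely between the fingers, the plug blob at (284,211) with its top centre near (285,217), within about 2 px of the prediction. Going down to grip.

>>> drive_tool --commands '[{"travel":[0.1,0,5],"roll":0},{"travel":[0.1,0,9],"roll":0},{"travel":[0.1,0,9.6],"roll":0},{"travel":[0.1,0,9.6],"roll":0},{"travel":[0.1,0,9.6],"roll":0}]'

```text
time_s: 4.15
position: [0.5331, 0.1852, 0.0275]
tool_rot: [0.001, -0.613, 0.79, -0.0]
ft_force: [0.3, -0.4, 0.6]
gripper_width: 0.0856
```

>>> drive_tool --commands '[{"travel":[0,0,0]},{"travel":[0,0,0]},{"travel":[0,0,0]},{"travel":[0,0,0]},{"travel":[0,0,0]},{"travel":[0,0,0]},{"travel":[0,0,0]},{"travel":[0,0,0]}]' --jaw -1 --force 35

```text
$.commands[0]: bad value
```

>>> drive_tool --commands '[{"travel":[0,0,0],"roll":0},{"travel":[0,0,0],"roll":0},{"travel":[0,0,0],"roll":0},{"travel":[0,0,0],"roll":0},{"travel":[0,0,0],"roll":0},{"travel":[0,0,0],"roll":0},{"travel":[0,0,0],"roll":0},{"travel":[0,0,0],"roll":0}]' --jaw -1 --force 35

```text
time_s: 4.95
position: [0.532, 0.185, 0.0262]
tool_rot: [0.0, -0.614, 0.79, -0.0]
ft_force: [-2.5, -1.1, 8.4]
gripper_width: 0.0347
```

>>> drive_tool --commands '[{"travel":[0,0,-2],"roll":0},{"travel":[0,0,-5],"roll":0},{"travel":[0,0,-8],"roll":0},{"travel":[0,0,-8],"roll":0},{"travel":[0,0,-8],"roll":0}]'

```text
time_s: 5.45
position: [0.5319, 0.185, 0.106]
tool_rot: [0.001, -0.614, 0.79, -0.0]
ft_force: [0.1, -1.1, -1.1]
gripper_width: 0.035
```

Run:
```python
from h import *
shot('w4'); s,M=axes(); print(s['position'],s['time_s'],s['gripper_width'])
ax=np.array([.5460,-.183]); u=np.array([np.cos(.0376),np.sin(.0376)]); h=ax-.056*u; print(h, rollto(.0376+np.pi/2),travel([*h,s['position'][2]]))
```

```text
[0.53125942 0.18470856 0.10502269] 5.5 0.03456848428277158
[ 0.49003958 -0.1851051 ] -0.28688350802282425 [ 3.686e+01 -5.130e+00  1.000e-02]
```

View pics/w4.png

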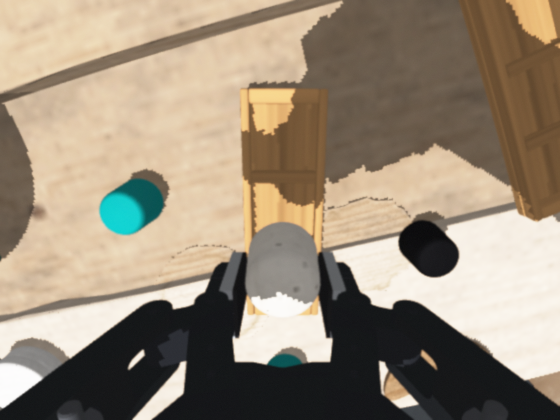

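w4: the plug is held upright between the pads at about (283,270), and tray B was left in place and is empty. Carrying it over A.

>>> drive_tool --commands '[{"travel":[4,-0.5,-1],"roll":-0.05},{"travel":[9,-1.2,-1],"roll":-0.1},{"travel":[14,-2,-1],"roll":-0.15},{"travel":[19,-2.6,-1],"roll":-0.2},{"travel":[24,-3.3,-1],"roll":-0.25},{"travel":[29,-4,-1],"roll":-0.287},{"travel":[33,-4.6,-1],"roll":-0.287},{"travel":[36,-5,-1],"roll":-0.287},{"travel":[36.9,-5.1,-1],"roll":-0.287},{"travel":[36.9,-5.1,-1],"roll":-0.287},{"travel":[36.9,-5.1,-1],"roll":-0.287}]'

```text
time_s: 6.6
position: [0.4899, -0.1837, 0.1147]
tool_rot: [-0.0, 0.721, -0.693, -0.001]
ft_force: [0.9, 0.2, -0.4]
gripper_width: 0.0348
```

Run:
```python
from h import *
c,im=shot('w5'); s,M=axes(); print(s['position'],s['time_s'],s['gripper_width'],rollto(.0376+np.pi/2))
c4=pickle.load(open('pics/w4.pkl','rb')); t4=np.array([.5315,.1847,.105])
print('w4 top centre if on TCP', proj(c4,[t4+[0,0,.021]]).round(1))
P=s['position']; print('w5 same',proj(c,[P+[0,0,.021]]).round(1))
o=im[:,:,::-1].copy()
u=np.array([np.cos(.0376),np.sin(.0376)]);v=np.array([-u[1],u[0]]);A=np.array([.546,-.183])
for k in(-1,0,1):
    q=[[*(A+u*(.056*k+a*.024)+v*b*.024),.022] for a,b in((-1,-1),(1,-1),(1,1),(-1,1))]
    cv2.polylines(o,[proj(c,q).round().astype(int)],True,(0,255,0),1)
for p,col in ((proj(c,[P+[0,0,.021]])[0],(0,0,255)),):
    th=np.linspace(0,6.28,40); cv2.polylines(o,[proj(c,[P+[.018*np.cos(a),.018*np.sin(a),.021] for a in th]).round().astype(int)],True,col,1)
q=[[*(A+u*a*.09+v*b*.03),.022] for a,b in((-1,-1),(1,-1),(1,1),(-1,1))]
cv2.polylines(o,[proj(c,q).round().astype(int)],True,(255,0,0),1)
cv2.imwrite('pics/w5o.png',cv2.resize(o,(784,588)))
```

```text
[ 0.49010434 -0.18322819  0.11487298] 6.65 0.03474397979251226 0.002510729099566511
w4 top centre if on TCP [[282.8 291.7]]
w5 same [[280.6 292. ]]
```

View pics/w5o.png

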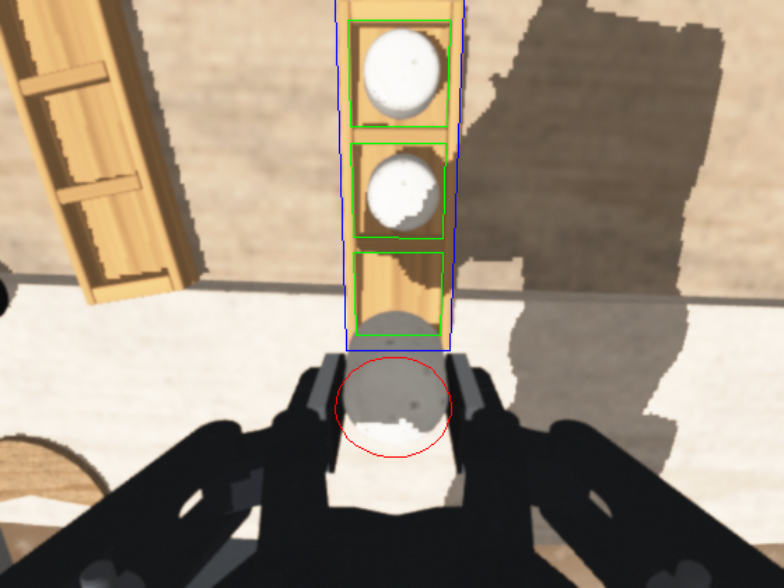

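w5o: the projected holes match tray A within about 2 mm. The plug sits about 2.5 mm ahead of the TCP and close to centred sideways, so I'm correcting for that and lowering in steps.

>>> drive_tool --commands '[{"travel":[0.23,0.26,2],"roll":0},{"travel":[0.23,0.26,4.5],"roll":0},{"travel":[0.23,0.26,6.5],"roll":0},{"travel":[0.23,0.26,7],"roll":0},{"travel":[0.23,0.26,7.3],"roll":0},{"travel":[0.23,0.26,7.6],"roll":0},{"travel":[0.23,0.26,7.9],"roll":0},{"travel":[0.23,0.26,8.2],"roll":0},{"travel":[0.23,0.26,8.2],"roll":0}]'

```text
time_s: 7.55
position: [0.4874, -0.1877, 0.0333]
tool_rot: [-0.0, 0.72, -0.694, 0.0]
ft_force: [-0.7, 0.7, -0.5]
gripper_width: 0.0346
```

>>> drive_tool --commands '[{"travel":[0,0,0.2],"roll":0},{"travel":[0,0,0.4],"roll":0},{"travel":[0,0,0.55],"roll":0},{"travel":[0,0,0.55],"roll":0}]'

```text
time_s: 7.95
position: [0.4873, -0.1877, 0.0276]
tool_rot: [0.0, 0.72, -0.694, -0.0]
ft_force: [-1.1, 0.5, -0.5]
gripper_width: 0.0348
```

Run:
```python
from h import *
shot('w6'); shot('s6','side');s,M=axes(); print(s['position'],s['time_s'],s['gripper_width'],s['ft_force'])
a=cv2.imread('pics/w6.png');b=cv2.imread('pics/s6.png')[220:330,260:420]
cv2.imwrite('pics/w6c.png',np.vstack([a[0:330],cv2.resize(b,(560,385))[:270]]))
```

```text
[ 0.48741306 -0.18769979  0.02777755] 8.05 0.03505928777384695 [-0.4984407  -0.67656811  0.32353637]
```

View pics/w6c.png

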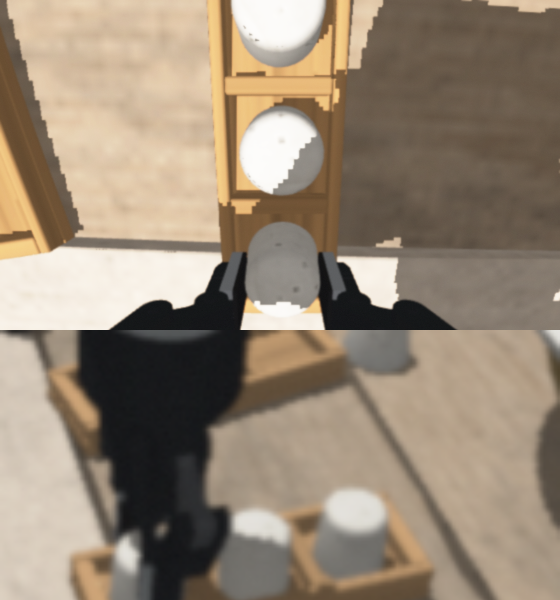

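The plug is inside the near hole, level with its neighbours, with no contact force. I'll lower the last 1.5 mm, release and rise.

>>> drive_tool --commands '[{"travel":[0,0,0.1],"roll":0},{"travel":[0,0,0.15],"roll":0},{"travel":[0,0,0.15],"roll":0}]'

```text
time_s: 8.35
position: [0.4874, -0.1877, 0.0263]
tool_rot: [0.0, 0.72, -0.694, 0.0]
ft_force: [0.5, 0.6, -0.6]
gripper_width: 0.0347
```

>>> drive_tool --commands '[{"travel":[0,0,0],"roll":0},{"travel":[0,0,0],"roll":0},{"travel":[0,0,0],"roll":0},{"travel":[0,0,0],"roll":0},{"travel":[0,0,0],"roll":0},{"travel":[0,0,0],"roll":0}]' --jaw 1

```text
time_s: 8.95
position: [0.4874, -0.1877, 0.0263]
tool_rot: [0.0, 0.72, -0.694, 0.0]
ft_force: [-0.6, -0.0, 0.0]
gripper_width: 0.0854
```

>>> drive_tool --commands '[{"travel":[0,0,-2],"roll":0},{"travel":[0,0,-5],"roll":0},{"travel":[0,0,-9],"roll":0},{"travel":[0,0,-14],"roll":0},{"travel":[0,0,-16],"roll":0},{"travel":[0,0,-16],"roll":0},{"travel":[0,0,-16],"roll":0}]'

```text
time_s: 9.65
position: [0.4873, -0.1878, 0.1864]
tool_rot: [-0.0, 0.72, -0.694, 0.0]
ft_force: [-0.7, 0.2, -0.1]
gripper_width: 0.0853
```

Run:
```python
from h import *
shot('w7');s,M=axes(); print(s['position'],s['time_s'],s['gripper_width'],s['ft_force'])
print(rollto(-.2525+np.pi/2),travel([.5322,.1838,s['position'][2]]))
```

```text
[ 0.4867685  -0.18762939  0.18549399] 9.7 0.08547806339598647 [-0.31203921 -0.50789311  0.11989054]
0.29012487972694334 [-36.95  -5.94   0.  ]
```

View pics/w7.png

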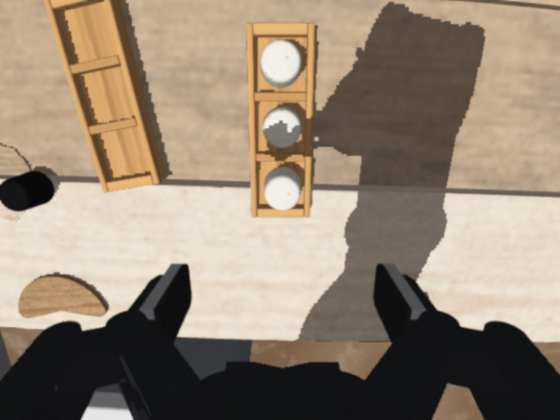

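w7: all three plugs stand in tray A's holes at (281,62), (282,128) and (282,188), upright and level. Going to tray B.

>>> drive_tool --commands '[{"travel":[-37,-6,0],"roll":0.29},{"travel":[-37,-6,0],"roll":0.29},{"travel":[-37,-6,0],"roll":0.29},{"travel":[-37,-6,0],"roll":0.29},{"travel":[-37,-6,0],"roll":0.29},{"travel":[-37,-6,0],"roll":0.29},{"travel":[-37,-6,0],"roll":0.29},{"travel":[-37,-6,0],"roll":0.29},{"travel":[-37,-6,0],"roll":0.29},{"travel":[-37,-6,0],"roll":0.29},{"travel":[-37,-6,0],"roll":0.29}]'

```text
time_s: 10.8
position: [0.533, 0.1826, 0.1851]
tool_rot: [-0.001, -0.612, 0.791, -0.0]
ft_force: [-0.2, -1.1, -0.4]
gripper_width: 0.0854
```

Run:
```python
from fit import *
np.set_printoptions(suppress=True)
c,im=shot('w8');s,M=axes(); print(s['position'],s['time_s'])
p=[.5322,.1838,-.2525,.022]
for nm,q in (('B',p),):
    pr=proj(c,[[q[0],q[1],.022]])[0]; h=hull(im,tuple(int(x) for x in pr),120)
    print(nm,pr.round(),fitb([(c,h)],q,.022),'hull err bbox',h.min(0),h.max(0),'pred',proj(c,box(q)).min(0).round(),proj(c,box(q)).max(0).round())
print(rollto(-.2525+np.pi/2),travel([.5322,.1838,.002]))
```

```text
[0.53319747 0.18241724 0.18543963] 10.85
B [281. 189.] (array([ 0.532 ,  0.1845, -0.2526,  0.022 ,  2.9901]), np.float64(0.47070907606393386)) hull err bbox [249.  94.] [311. 268.] pred [248.  93.] [314. 270.]
-0.0018735685067148289 [-0.14  0.11 18.34]
```

>>> drive_tool --commands '[{"travel":[-0.2,0.1,5],"roll":0},{"travel":[-0.2,0.1,10],"roll":0},{"travel":[-0.2,0.1,14],"roll":0},{"travel":[-0.2,0.1,17],"roll":0},{"travel":[-0.2,0.1,18.2],"roll":0},{"travel":[-0.2,0.1,18.2],"roll":0},{"travel":[-0.2,0.1,18.2],"roll":0}]'

```text
time_s: 11.55
position: [0.5339, 0.1863, 0.0055]
tool_rot: [0.001, -0.612, 0.791, -0.0]
ft_force: [0.5, 1.2, 0.9]
gripper_width: 0.0851
```

>>> drive_tool --commands '[{"travel":[0,0,0],"roll":0},{"travel":[0,0,0],"roll":0},{"travel":[0,0,0],"roll":0},{"travel":[0,0,0],"roll":0},{"travel":[0,0,0],"roll":0},{"travel":[0,0,0],"roll":0}]' --jaw -1 --force 60

```text
time_s: 12.15
position: [0.5339, 0.1865, 0.0062]
tool_rot: [0.001, -0.612, 0.791, -0.001]
ft_force: [-0.6, -1.9, 11.2]
gripper_width: 0.0583
```

>>> drive_tool --commands '[{"travel":[0,0,-1],"roll":0},{"travel":[0,0,-3],"roll":0},{"travel":[0,0,-6],"roll":0},{"travel":[0,0,-9],"roll":0},{"travel":[0,0,-12],"roll":0},{"travel":[0,0,-12],"roll":0},{"travel":[0,0,-12],"roll":0}]'

```text
time_s: 12.85
position: [0.5333, 0.1866, 0.1255]
tool_rot: [0.001, -0.613, 0.79, -0.0]
ft_force: [0.5, 0.2, -2.3]
gripper_width: 0.0583
```

Run:
```python
from fit import *
np.set_printoptions(suppress=True)
c,im=shot('w9');s,M=axes(); P=s['position'];print(P,s['time_s'],s['gripper_width'],s['ft_force'])
# fit held tray: z relative to TCP, seed at its middle
pr=proj(c,[[P[0],P[1],P[2]+.02]])[0]; print('seed',pr)
h=hull(im,(int(pr[0]),int(pr[1])),260); print(h.min(0),h.max(0))
p0=[P[0],P[1],-.2525,P[2]+.02]; q=proj(c,box(p0)); print(q.round())
cv2.imwrite('pics/w9o.png',cv2.polylines(im[:,:,::-1].copy(),[q[4:][[0,1,3,2]].astype(int)],True,(0,255,0),1))
```

```text
[0.53264899 0.18628024 0.12437673] 12.9 0.05860482847863668 [-0.24145488  0.11213109 -2.22722466]
seed [283.00514395 290.75794623]
[215.  78.] [361. 360.]
[[332. 399.]
 [233. 399.]
 [353.  78.]
 [213.  78.]
 [338. 434.]
 [228. 434.]
 [366.  72.]
 [200.  72.]]
```

View pics/w9o.png

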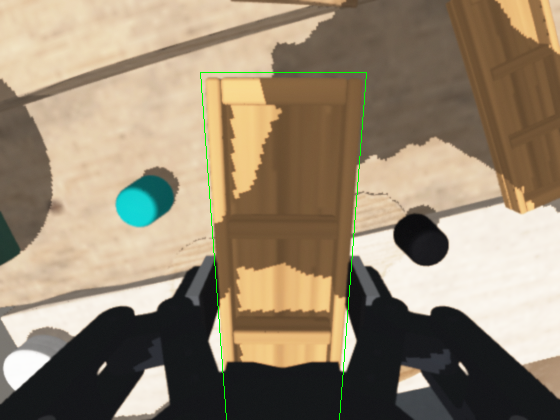

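w9o: tray B is held level and square between the pads, with its far edge at row 78. I'll move it beside E, aligned with E's heading, and compare the two trays in one picture.

>>> drive_tool --commands '[{"travel":[2,-0.9,0],"roll":-0.1},{"travel":[4,-1.8,0],"roll":-0.2},{"travel":[6,-2.6,0],"roll":-0.3},{"travel":[8,-3.5,0],"roll":-0.4},{"travel":[9,-3.9,0],"roll":-0.453},{"travel":[9,-3.9,0],"roll":-0.453},{"travel":[9,-3.9,0],"roll":-0.453},{"travel":[9,-3.9,0],"roll":-0.453}]'

```text
time_s: 13.7
position: [0.5477, 0.0909, 0.1239]
tool_rot: [0.0, 0.774, -0.633, -0.0]
ft_force: [-0.2, 0.2, -1.2]
gripper_width: 0.0579
```

Run:
```python
from fit import *
np.set_printoptions(suppress=True)
c,im=shot('w10');s,M=axes(); P=s['position'];print(P,s['time_s'],rollto(.2+np.pi/2))
p0=[.5703,-.0183,.2,.022]; pr=proj(c,box(p0)); print(pr.round().tolist())
sd=pr[4:].mean(0); h=hull(im,tuple(int(x) for x in sd),170); print(h.min(0),h.max(0))
print('E',fitb([(c,h)],p0,.022))
print('TCP to E in tool cm',travel([.5703,-.0183,.03]))
o=im[:,:,::-1].copy(); cv2.polylines(o,[h.astype(int)],True,(255,0,255),1)
cv2.polylines(o,[pr[4:][[0,1,3,2]].astype(int)],True,(0,255,0),1)
cv2.imwrite('pics/w10o.png',o)
# held tray edges: rows where saturated region border, sampled far rows
hsv=cv2.cvtColor(im,cv2.COLOR_RGB2HSV)
for r in(90,110,140,170):
    k=np.where(hsv[r,180:400,1]>120)[0]+180; print(r,k.min(),k.max(),len(k))
```

```text
[0.54787941 0.0909108  0.12405289] 13.75 0.0013724906374830148
[[428.0, 288.0], [367.0, 289.0], [459.0, 91.0], [385.0, 90.0], [439.0, 301.0], [373.0, 302.0], [474.0, 90.0], [394.0, 88.0]]
[250.  84.] [357. 340.]
E (array([ 0.5403,  0.0584,  0.2249,  0.0203, -2.0398]), np.float64(11.71824775573128))
TCP to E in tool cm [11.15 -0.02  9.4 ]
90 217 397 16
110 218 399 70
140 219 399 79
170 221 399 103
```

Run:
```python
from fit import *
np.set_printoptions(suppress=True)
c=pickle.load(open('pics/w10.pkl','rb')); im=cv2.imread('pics/w10.png')[:,:,::-1].copy()
hsv=cv2.cvtColor(im,cv2.COLOR_RGB2HSV); m=((hsv[...,1]>125)&(hsv[...,0]>5)&(hsv[...,0]<25)&(hsv[...,2]>50))
p0=[.5703,-.0183,.2,.022]
roi=np.zeros(m.shape,'uint8'); cv2.fillConvexPoly(roi,cv2.convexHull(proj(c,box(p0)).astype(np.float32)).astype(int),1)
roi=cv2.dilate(roi,np.ones((25,25)))
m=cv2.morphologyEx((m&(roi>0)).astype('uint8'),cv2.MORPH_OPEN,np.ones((3,3)))
for r in (100,130,160,200,240,280):
    k=np.where(m[r])[0]; k=np.split(k,np.where(np.diff(k)>1)[0]+1); print(r,[(a[0],a[-1]) for a in k if len(a)>2], end=' ')
    s=hsv[r,200:380,1]>125; s=np.where(s)[0]+200; g=np.split(s,np.where(np.diff(s)>1)[0]+1); print('held',[(a[0],a[-1]) for a in g if len(a)>3])
print([proj(c,[[*X,.022]])[0].round(1).tolist() for X in [(.5703,-.0183)]])
```

```text
100 [(np.int64(385), np.int64(469))] held [(np.int64(344), np.int64(347))]
130 [(np.int64(383), np.int64(464))] held [(np.int64(220), np.int64(236)), (np.int64(278), np.int64(281)), (np.int64(285), np.int64(288)), (np.int64(339), np.int64(345))]
160 [(np.int64(380), np.int64(460))] held [(np.int64(221), np.int64(236)), (np.int64(278), np.int64(285)), (np.int64(317), np.int64(355))]
200 [(np.int64(377), np.int64(389)), (np.int64(403), np.int64(453))] held [(np.int64(223), np.int64(238)), (np.int64(278), np.int64(352))]
240 [(np.int64(373), np.int64(378)), (np.int64(439), np.int64(446))] held [(np.int64(225), np.int64(349)), (np.int64(373), np.int64(378))]
280 [(np.int64(428), np.int64(434))] held [(np.int64(219), np.int64(242)), (np.int64(250), np.int64(286)), (np.int64(298), np.int64(345))]
[[419.6, 206.4]]
```

E's measured edges agree with the estimate within 1 px, and the held tray sits about 1.7 mm to tool +x of the TCP. Moving over E.

>>> drive_tool --commands '[{"travel":[3,0,0],"roll":0},{"travel":[6,0,0],"roll":0},{"travel":[9,-0.1,0],"roll":0},{"travel":[10.9,-0.1,1],"roll":0},{"travel":[10.9,-0.1,4],"roll":0},{"travel":[10.9,-0.1,6.5],"roll":0},{"travel":[10.9,-0.1,7.5],"roll":0},{"travel":[10.9,-0.1,7.5],"roll":0},{"travel":[10.9,-0.1,7.5],"roll":0}]'

```text
time_s: 14.65
position: [0.5714, -0.0162, 0.0498]
tool_rot: [-0.0, 0.775, -0.632, 0.0]
ft_force: [-0.3, 0.8, -1.5]
gripper_width: 0.0583
```

Run:
```python
from fit import *
np.set_printoptions(suppress=True)
s,M=axes(); P=s['position'];print(P,s['time_s'],rollto(.2+np.pi/2))
print('moved (tool cm)',(M.T@(P-[.54788,.09091,.12405])*100).round(2))
shot('w11'); shot('s11','side'); shot('c11','scene')
def crop(n,x,y,w,h):
    return cv2.resize(cv2.imread(f'pics/{n}.png')[y:y+h,x:x+w],(560,280),interpolation=cv2.INTER_CUBIC)
cv2.imwrite('pics/chk.png',np.vstack([crop('s11',240,185,160,80),crop('c11',200,165,140,70)]))
```

```text
[ 0.57139118 -0.01618522  0.04980714] 14.65 0.0016042012327921462
moved (tool cm) [10.97 -0.15  7.42]
```

View pics/chk.png

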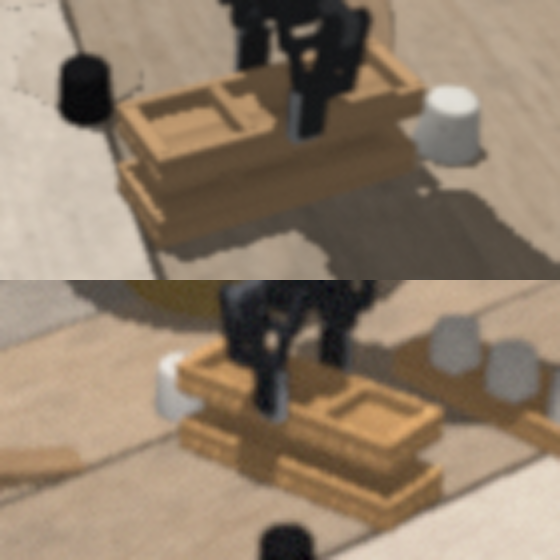

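The check crops show the held tray parallel to E and directly over it in both views. Lowering with force checks.

>>> drive_tool --commands '[{"travel":[0,0,0.6],"roll":0},{"travel":[0,0,1.2],"roll":0},{"travel":[0,0,1.6],"roll":0},{"travel":[0,0,1.8],"roll":0},{"travel":[0,0,1.95],"roll":0},{"travel":[0,0,2.05],"roll":0},{"travel":[0,0,2.05],"roll":0}]'

```text
time_s: 15.5
position: [0.571, -0.017, 0.0287]
tool_rot: [0.0, 0.774, -0.633, -0.0]
ft_force: [0.5, -0.4, -2.0]
gripper_width: 0.0583
```

>>> drive_tool --commands '[{"travel":[0,0,0.05],"roll":0},{"travel":[0,0,0.1],"roll":0},{"travel":[0,0,0.1],"roll":0}]'

```text
time_s: 15.8
position: [0.5711, -0.017, 0.0283]
tool_rot: [-0.0, 0.774, -0.633, 0.0]
ft_force: [-1.6, -0.2, 4.2]
gripper_width: 0.0584
```

Force has turned to contact, at the expected height. Releasing.

>>> drive_tool --commands '[{"travel":[0,0,0],"roll":0},{"travel":[0,0,0],"roll":0},{"travel":[0,0,0],"roll":0},{"travel":[0,0,0],"roll":0},{"travel":[0,0,0],"roll":0}]' --jaw 1

```text
time_s: 16.3
position: [0.571, -0.017, 0.0278]
tool_rot: [0.0, 0.774, -0.633, -0.0]
ft_force: [-0.2, -0.1, -0.3]
gripper_width: 0.0855
```

>>> drive_tool --commands '[{"travel":[0,0,-2],"roll":0},{"travel":[0,0,-5],"roll":0},{"travel":[0,0,-9],"roll":0},{"travel":[0,0,-14],"roll":0},{"travel":[0,0,-19],"roll":0},{"travel":[0,0,-22],"roll":0},{"travel":[0,0,-22],"roll":0},{"travel":[0,0,-22],"roll":0},{"travel":[0,0,-22],"roll":0}]'

```text
time_s: 17.2
position: [0.5701, -0.0172, 0.2464]
tool_rot: [0.001, 0.774, -0.633, -0.001]
ft_force: [0.3, -1.2, -0.6]
gripper_width: 0.0855
```

Run:
```python
from fit import *
np.set_printoptions(suppress=True)
c,im=shot('w12');s,M=axes(); print(s['position'],s['time_s'],s['gripper_width'])
p0=[.5703,-.0183,.2,.044]
for H,nm in((.022,'upper tray only'),(.044,'stack of two')):
    pr=proj(c,box(p0,H)); h=hull(im,tuple(int(x) for x in pr[4:].mean(0)),110)
    f=lambda p:sup(proj(c,box(np.r_[p[:3],.044],H)))-sup(h)-p[3]
    r=least_squares(f,[*p0[:3],1],loss='soft_l1',x_scale=[.01,.01,.05,1]); print(nm,r.x.round(4),np.sqrt(np.mean(f(r.x)**2)),h.min(0),h.max(0))
for cam in('scene','side'):
    ctrl.grab_frame(cam)
    for th in('tray_e_center','tray_a_center','plug_p_center'): print(cam,th,[(np.round(d['xyz'],3).tolist(),round(d['conf'],2)) for d in ctrl.recognise(cam,th)])
pA=[.546,-.183,.0376,.022]; pr=proj(c,box(pA))[4:].mean(0); hA=hull(im,tuple(int(x) for x in pr),100); print('A',fitb([(c,hA)],pA,.022))
```

```text
[ 0.5700853  -0.017144    0.24622591] 17.25 0.08557533581303911
upper tray only [ 0.5707 -0.0176  0.187   3.2106] 0.6070827552214844 [256.  95.] [311. 250.]
stack of two [ 0.5707 -0.0176  0.187   3.2106] 0.6070827552214844 [256.  95.] [311. 250.]
scene tray_e_center [([0.537, 0.008, 0.012], 0.82)]
scene tray_a_center []
scene plug_p_center [([0.534, -0.173, 0.036], 0.64)]
side tray_e_center [([0.554, -0.047, 0.014], 0.84)]
side tray_a_center [([0.532, -0.205, 0.016], 0.97), ([0.557, -0.051, 0.012], 0.5)]
side plug_p_center [([0.544, -0.195, 0.04], 0.79)]
A (array([ 0.5481, -0.1811,  0.0135,  0.0198,  3.88  ]), np.float64(4.218639352496043))
```

Run:
```python
from fit import *
np.set_printoptions(suppress=True)
c=pickle.load(open('pics/w7.pkl','rb')); im=cv2.imread('pics/w7.png')[:,:,::-1].copy()
pA=[.546,-.183,.0376,.022]; pr=proj(c,box(pA))[4:].mean(0); print('A in w7',fitb([(c,hull(im,tuple(int(x) for x in pr),100))],pA,.022))
V=[]
for cam in('scene','side'):
    c,im=shot('f_'+cam,cam); sd=proj(c,[[.5705,-.018,.03]])[0]; V.append((c,hull(im,tuple(int(x) for x in sd),48 if cam=='side' else 40)))
f=lambda p:np.concatenate([sup(proj(c,box(p[:4],.044)))-sup(h)-p[4] for c,h in V])
r=least_squares(f,[.5705,-.018,.2,.044,0],loss='soft_l1',x_scale=[.01,.01,.05,.01,1]); print('stack, top height',r.x.round(4),np.sqrt(np.mean(f(r.x)**2)))
a=cv2.imread('pics/side0.png').astype(int);b=cv2.imread('pics/f_side.png').astype(int)
print('diff P/Q region',np.abs(a-b)[262:305,325:385].mean())
```

```text
A in w7 (array([ 0.5457, -0.1838,  0.0332,  0.014 ,  3.2902]), np.float64(0.5694180417900908))Traceback (most recent call last):
  File "<stdin>", line 7, in <module>
  File "fit.py", line 8, in hull
    n,l,st,_=cv2.connectedComponentsWithStats(m2); k=1+np.argmax(st[1:,4])
                                                       ~~~~~~~~~^^^^^^^^^^
    return _wrapfunc(a, 'argmax', axis=axis, out=out, **kwds)
    return bound(*args, **kwds)
ValueError: attempt to get argmax of an empty sequence
```

Tray A hasn't moved. The side/scene fit failed only because the colour threshold found nothing in the picture. The wrist fit and the contact height already agree, so I'm handing in.

```bash
python3 -c "
from rig import ctrl
print(ctrl.finish_job())"
```

```text
the job is handed in; nothing more can be done
None
```

I moved the lone plug from tray B into the empty near hole of tray A, then stacked the emptied tray B on tray E. I handed the job in at about 17.5 s of the 54 s.

**Checks that agreed**
- **Plugs in A:** the wrist picture after release shows all three plugs upright in their holes.
- **Tray A:** the fit from that same picture puts it within about 1 mm and 0.3° of its starting place.
- **Stacking contact:** contact came 22 mm above the height at which tray B was gripped, at about 4 N. Pictures just before lowering showed it directly over E and parallel to it.
- **Stacked position:** after release, the wrist fit puts tray B within 1 mm of E's measured centre and about 0.7° off its heading, which is within the measuring error.

**Checks that failed or disagreed**
- **Last fit of tray A:** a fit from the final wrist picture was poor (4 px residual), and I did not use it.
- **Stack from the other cameras:** my last fit from the scene and side cameras failed because its colour threshold found no wood. The stack's final height and flatness were therefore not confirmed by a second view. The side comparison of the two plugs that stay in A did not run either.
- **Recogniser on the stack:** it placed the stack 2–4 cm from the wrist fit, and those two readings also disagreed with each other. I relied on the wrist fit.

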